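# Wake, tare and print at the weighing bench

## Task

Record the empty beaker: on the bench scale press the round key to wake it, then the long bar key to tare it, then press the key on top of the label printer, each lightly with a fingertip and let right up before the next. The scale's keys may stand in any order along its front; keep off the square one. Only press: lift or shift nothing, leave the beaker on the pan and the printer, tin, scoop and bottle where they stand, and finish with all keys up.

Things in the scene. Friction and masses are not known exactly. Their poses are not given: they have to be found in the camera images.
- scale: white bench scale, fixed, 300 mm (its x) by 220 (its y), origin under its centre at the table surface; its -x end is the low key deck, 55 mm high, its +x part carries a 165 x 190 mm blue pan, 75 mm high and centred at x = +56 mm, with the beaker on it. Three keys of the same off-white plastic stand in a row on the deck 112 mm from the centre towards -x, 64 mm apart along y, in any order; each stands 14 mm proud of the deck, 69 mm above the table
- round_key_top (a point): centre of the top face (it moves with the key) of the round key (24 mm across, on the scale)
- round_key (a joint): round key of the scale: reads 0 m when up and 0.006 when fully down; a spring raises it: about 1.2 N to start it down, about 4 N at the bottom; it counts as pressed from 0.003
- bar_key_top (a point): centre of the top face (it moves with the key) of the bar key (18 mm along the scale's x, 44 along its y)
- bar_key (a joint): long bar key of the scale: reads 0 m when up and 0.006 when fully down; a spring raises it: about 1.2 N to start it down, about 4 N at the bottom; it counts as pressed from 0.003
- square_key_top (a point): centre of the top face (it moves with the key) of the square key (24 x 24 mm, on the scale), which is not to be pressed
- square_key (a joint): square key of the scale, not to be pressed: reads 0 m when up and 0.006 when fully down; a spring raises it: about 1.2 N to start it down, about 4 N at the bottom; it counts as pressed from 0.003
- printer: loose grey label printer, a block 120 mm (x) by 130 (y) by 100 high, about 0.9 kg, origin under its centre; to the left or right of the scale, at the opposite side from the tin
- print_key_top (a point): centre of the top face (it moves with the key) of the only key of the printer, round, 24 mm across, on its top, 27 mm from the centre towards its -x, top 114 mm above the table
- print_key (a joint): key of the printer: reads 0 m when up and 0.006 when fully down; a spring raises it: about 1.2 N to start it down, about 4 N at the bottom; it counts as pressed from 0.003
- beaker: loose clear plastic cup, 84 mm across and 110 high, standing on the scale's pan; origin at the centre of its underside
- tin: loose round metal tin, 88 mm across and 113 high; origin at the centre of its underside
- scoop: loose steel scoop lying on the table, 206 mm long along its x (handle to -x, open blade to +x), 70 wide, 34 high; origin on its underside, 106 mm from the handle's end
- bottle: loose amber jar with a lid, 60 mm across and 150 high; origin at the centre of its underside
Not all that is in view belongs to the job. What is shaped like the printer but orange is not meant. Leave any red look-alike of the tin alone.

How it is judged:
By the outcome, as a careful person would: the job done as asked, in the order asked, and still so for the second after the job is handed in, with the robot touching nothing.
It also fails if it takes over 64 s, if anything falls off the work surface, if the arm or the gripper's body presses on something with over 40 N, if the wrist force passes 120 N, or if a joint passes its speed limit or range.

## Robot

A 6-joint arm with a two-finger parallel gripper is mounted at the origin on the work surface. World frame = base frame: x ahead of the robot, y to its left, z up, the work surface at z = 0. Lengths are in m, angles in rad, forces in N, time in s.
With the tool pointing down it reaches from about 0.375 to 0.9 m from the base axis. Payload 3.1 kg.
Tool frame: the origin (TCP) lies midway between the tips of the shut fingers; the grasp point (between the pads) lies 19 mm behind it; x points along the fingers, z is the direction in which the jaws open and shut, and the axes are right-handed (so a half turn about x gives the same grasp; the last joint's range is limited). The gripper opens to 87 mm and grips with 3 to 60 N. Pads are 19 mm wide; open, the fingers measure 117 mm over their backs; the gripper's body (75 mm by 190 mm) begins 51 mm behind the grasp point.
Start: joints at [0.984, 0.527, 1.433, -0, 1.181, -0.178], TCP at [0.248, 0.573, 0.223] pointing down, gripper open.
Joint ranges: [-3.08, 3.08], [-0.75, 2.2], [0.22, 2.44], [-1.43, 4.57], [0, 2.65], [-2.85, 2.85]. Speed limits (rad/s): [2.79, 2.79, 3.14, 3.14, 3.14, 3.14].

## Interface

Orientations are given as a unit quaternion [x, y, z, w].
In Python, from rig import readout, imaging, robot gives the robot as it stands. The module is installed in compiled form; this text tells all that it offers.
- The arm moves only by the tool play_rows, never from a script. Its argument "rows" is text: rows parted by semicolons, each of 7 numbers parted by spaces: the turn, a rotation vector about the tool's x, y, z in rad, then the shift along the tool's x, y, z in mm, then the closure, from 0 (fully open) to 1 (shut). In form: ax ay az tx ty tz gripper; .... A call has 1 to 8 rows; each row shifts and turns the commanded pose from where the row before left it, along the tool's axes as they then stand; what a row does not reach is not made up. A row lasts 1/12 s, in which the tool goes at most 41.7 mm and 7.16 degrees, less where a joint would pass 70% of its speed; a pose out of reach is approached as far as the arm can. A call with a gripper value outside its range is refused whole. The fingers move at their own pace and stop on an object; "squeeze" is the grip in N (left out, the last holds). Time passes only in rows, so rows that do not move let the fingers close. It gives the time, the measured TCP pose, the force and the opening at its end, in the units of the state.
- readout.get_obs(): the state, without advancing time (a new reading comes with each control period).
- imaging.camera(name): name is "scene" or "side" or "wrist"; returns the picture (420x560x3 uint8, blue, green, red); there is no depth.
- imaging.camera_info(name): a dict with "K" (3x3 intrinsics, pixels), "world_to_cam" (4x4, takes a point from world to camera coordinates). Camera axes: x right, y down, z forward; pixel columns grow to the right and rows downward; lengths in m; the calibration is good to about 2 mm. A picture is of the moment at which its call begins: read the wrist's pose just before it. camera_info takes no time and is no camera call; for the wrist camera it gives the pose at the moment of the call.
- robot.hand_in(): hands the job in, once; it reports no verdict.
The state is a dict: "time": time; "q": joint angles; "joint_velocities": joint speeds; "joint_torque": joint torques, N m; "position": TCP position; "tool_rot": TCP orientation; "ft_force": force on the tool from outside, world axes, zero at the start; "moment": the same for the moment, N m; "grip_width": finger opening in m.
Only numpy, scipy, OpenCV 4.12 (cv2) and the standard library are available. Lean on these libraries where they do the work, as an engineer would, in place of code of your own. Each camera call takes 0.05 s, during which the arm holds its last target. There are 200 camera calls.

## Working session

There is one attempt and no reset: what is moved stays moved. The work goes in short steps, Python scripts to look and compute and a tool call to move; the robot and the scene stay as the last step left them, time stands still between calls to the robot, and variables do not carry over. Pictures are saved under pics/ and viewed, about 8 in all and at most 12, crops included, and the job is handed in when it is done.

Besides the shell and the picture viewer there is one more tool, called after "Request:" in YAML: its name, and indented under it one key for each argument. play_rows: Moves the arm, as the interface text tells. Its arguments: {"type":"object","properties":{"rows":{"type":"string"},"squeeze":{"type":"number"}},"required":["rows"]}

```bash
mkdir -p pics; python3 - <<'E'
from rig import readout, imaging
import cv2
o=readout.get_obs();print(o['time'],o['position'],o['tool_rot'],o['grip_width'])
for n in("scene","side"):
    cv2.imwrite(f"pics/{n}0.png",cv2.resize(imaging.camera(n),(800,600),interpolation=cv2.INTER_CUBIC))
    i=imaging.camera_info(n);print(n,i['K'],i['world_to_cam'])
E
```

```text
0.0 [0.24799918 0.57288178 0.22155676] [-0.38840942  0.59180103  0.38779013  0.590363  ] 0.08689955481435933
scene [[522.77600807   0.         283.34642816]
 [  0.         522.77600807 210.06514531]
 [  0.           0.           1.        ]] [[-0.8519788   0.52356429  0.00354224  0.46064807]
 [ 0.45308464  0.74064633 -0.49614244 -0.16078115]
 [-0.26238602 -0.42109791 -0.86823392  1.48972582]
 [ 0.          0.          0.          1.        ]]
side [[528.79241062   0.         279.30006133]
 [  0.         528.79241062 207.31437654]
 [  0.           0.           1.        ]] [[ 0.72842765 -0.68507536 -0.00805642 -0.39964377]
 [-0.37479549 -0.3886143  -0.84172873  0.26504123]
 [ 0.57351678  0.616158   -0.53984056  1.22672288]
 [ 0.          0.          0.          1.        ]]
```

View pics/scene0.png

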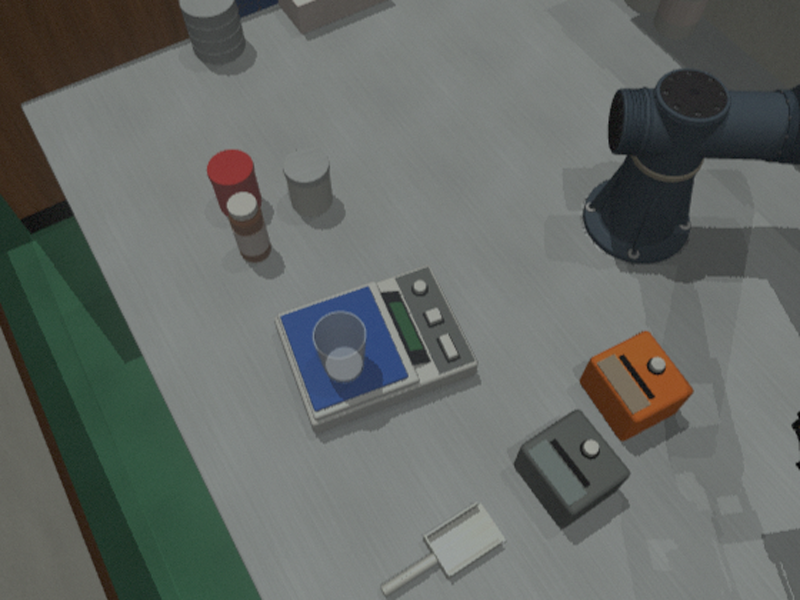

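View pics/side0.png

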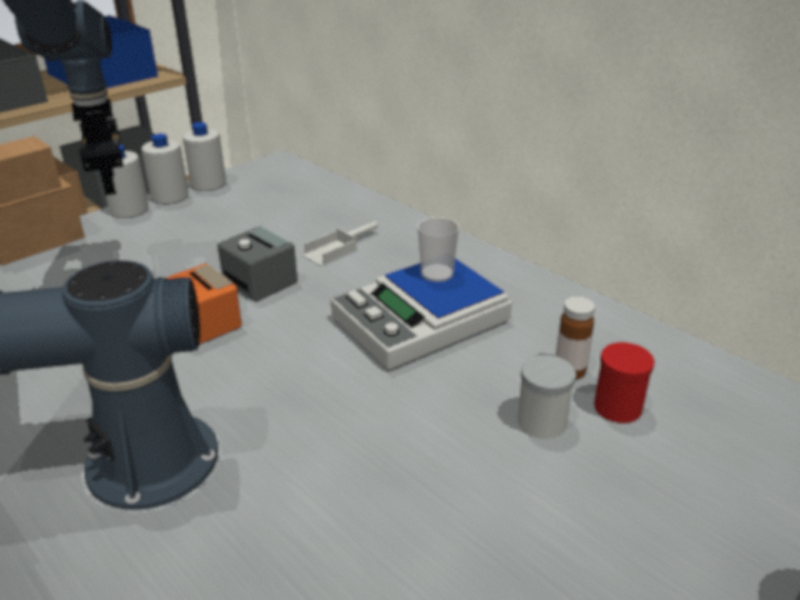

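Scene view (800 px wide): round key (420,287), square (433,316), bar (449,348), grey printer key (591,448). The side view shows the same order: round (392,328), square (374,313), bar (356,298), print key (245,244). Next I refine these by brightness and cast rays onto the key heights.

```bash
cat > h.py <<'E'
import numpy as np, cv2
from rig import readout, imaging
from scipy.spatial.transform import Rotation as R
def cast(info,uv,z):
    T=np.array(info['world_to_cam']);K=np.array(info['K']);c=-T[:3,:3].T@T[:3,3]
    d=T[:3,:3].T@np.linalg.inv(K)@[uv[0],uv[1],1]
    return c+d*(z-c[2])/d[2]
def blob(img,uv,r=14,rel=0.72):
    g=cv2.cvtColor(img,cv2.COLOR_BGR2GRAY);u,v=map(int,np.round(uv))
    w=g[v-r:v+r+1,u-r:u+r+1];t=w[r-2:r+3,r-2:r+3].max()*rel
    n,l,s,c=cv2.connectedComponentsWithStats((w>t).astype(np.uint8))
    k=l[r,r];return c[k]+[u-r,v-r],s[k,4],s[k,:4]
E
python3 - <<'E'
from h import *
P={'scene':dict(round=(420,287),square=(433,316),bar=(449,348),print=(591,448)),
'side':dict(round=(392,328),square=(374,313),bar=(356,298),print=(245,244))}
for n in P:
    im=imaging.camera(n);i=imaging.camera_info(n);w={}
    for k,p in P[n].items():
        c,a,bb=blob(im,np.array(p)*.7,rel=.85);w[k]=cast(i,c,.114 if k=='print' else .069)
        print(n,k,c.round(1),a,bb,w[k].round(4),cast(i,np.array(p)*.7,w[k][2]).round(4))
    d=w['bar']-w['round'];print('span',np.linalg.norm(d),'yaw',np.degrees(np.arctan2(d[1],d[0])))
o=readout.get_obs();print(R.from_quat(o['tool_rot']).as_matrix().round(3), o['q'])
E
```

```text
scene round [293.5 199.6] 45 [10 10  8  7] [ 0.4726 -0.0619  0.069 ] [ 0.4736 -0.0579  0.069 ]
scene square [303.3 220.1] 65 [10  9 10  9] [0.4834 0.0012 0.069 ] [0.4855 0.0037 0.069 ]
scene bar [313.5 241.4] 96 [ 8  4 12 16] [0.4942 0.0641 0.069 ] [0.4957 0.0701 0.069 ]
scene print [413.6 312.5] 73 [ 9  8 10 10] [0.4169 0.3395 0.114 ] [0.4183 0.3416 0.114 ]
span 0.12785282772372503 yaw 80.27105622771379
side round [273.7 228.2] 24 [11 10  7  5] [ 0.4686 -0.0639  0.069 ] [ 0.4657 -0.0699  0.069 ]
side square [261.2 217.2] 31 [ 9 10  9  5] [ 0.4798 -0.0007  0.069 ] [ 0.4748 -0.0089  0.069 ]
side bar [248.8 206.4] 47 [ 9  7 11  9] [0.4913 0.0654 0.069 ] [0.4846 0.0558 0.069 ]
side print [172.2 171.7] 783 [ 0  0 29 29] [0.4066 0.3193 0.114 ] [0.4083 0.3256 0.114 ]
span 0.13130800513926447 yaw 80.03387698775153
[[-0.001 -0.918  0.398]
 [-0.001  0.398  0.918]
 [-1.     0.    -0.001]] [ 9.83488814e-01  5.28119593e-01  1.43340788e+00  4.08183261e-06
  1.18139374e+00 -1.78497108e-01]
```

Both views agree within 4 mm, and the round-to-bar spacing is 128 mm as it must be. I now travel at z≈0.22 with the fingers shut to above the round key.

Request:
play_rows:
  rows: "0 0 0 0 -27 -29 1;0 0 0 0 -27 -29 1;0 0 0 0 -27 -29 1;0 0 0 0 -27 -29 1;0 0 0 0 -27 -29 1;0 0 0 0 -27 -29 1;0 0 0 0 -27 -29 1;0 0 0 0 -27 -29 1"
  squeeze: 10

```text
time: 0.87
position: [0.3545, 0.273, 0.2226]
tool_rot: [-0.388, 0.591, 0.388, 0.591]
ft_force: [0.6, -0.1, -0.4]
grip_width: 0.0418
```

Request:
play_rows:
  rows: "0 0 0 0 -27 -29 1;0 0 0 0 -27 -29 1;0 0 0 0 -27 -29 1;0 0 0 0 -27 -29 1;0 0 0 0 -27 -29 1;0 0 0 0 -27 -29 1;0 0 0 0 -27 -29 1;0 0 0 0 -27 -29 1"

```text
time: 1.53
position: [0.4606, -0.026, 0.2226]
tool_rot: [-0.388, 0.591, 0.388, 0.591]
ft_force: [0.5, 0.2, 0.7]
grip_width: 0.0009
```

Request:
play_rows:
  rows: "0 0 0 15 -26 -31 1;0 0 0 15 0 0 1;0 0 0 20 0 0 1;0 0 0 20 0 0 1;0 0 0 0 0 0 1;0 0 0 0 0 0 1"

```text
time: 2.03
position: [0.4708, -0.0613, 0.1524]
tool_rot: [-0.387, 0.592, 0.389, 0.591]
ft_force: [-0.4, -0.6, 0.1]
grip_width: 0.0006
```

```bash
python3 - <<'E'
from h import *
o=readout.get_obs();print(o['time'],o['position'],R.from_quat(o['tool_rot']).as_matrix().round(3),o['ft_force'],o['grip_width'])
i=imaging.camera_info('wrist');im=imaging.camera('wrist')
cv2.imwrite('pics/w1.png',im)
T=i['world_to_cam'];K=i['K']
for p in ((.471,-.063,.069),(.482,.0005,.069),(.493,.0645,.069)):
    c=T@np.array([*p,1]);u=K@c[:3];print(u[:2]/u[2],c[2])
E
```

```text
2.0333 [ 0.47075008 -0.06126232  0.15243379] [[-0.003 -0.918  0.398]
 [ 0.001  0.398  0.918]
 [-1.     0.003 -0.   ]] [-0.35788514 -0.63640857  0.1426627 ] 0.0005664939076093944
[277.20242762 219.1128879 ] 0.2546205629445279
[365.04244047 198.62858794] 0.2509335160058136
[456.18980943 177.25217448] 0.24719850535485494
```

View pics/w1.png

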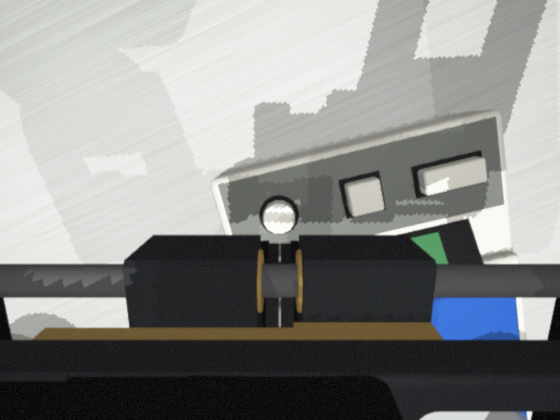

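Wrist view: round key (279,216), square (364,196) and bar (453,176), all within 3 px of prediction. That confirms the positions.

```bash
python3 - <<'E'
from h import *
i=imaging.camera_info('wrist')
for p in ((279,216),(364,196),(453,176)): print(cast(i,p,.069).round(4))
E
```

```text
[ 0.4707 -0.0612  0.069 ]
[4.812e-01 4.000e-04 6.900e-02]
[0.4926 0.0628 0.069 ]
```

Request:
play_rows:
  rows: "0 0 0 35 0 0 1;0 0 0 28 0 0 1;0 0 0 13 0 0 1;0 0 0 0 0 0 1;0 0 0 0 0 0 1;0 0 0 0 0 0 1"

```text
time: 2.58
position: [0.4729, -0.0617, 0.0785]
tool_rot: [-0.389, 0.59, 0.387, 0.592]
ft_force: [-0.4, 0.6, 0.4]
grip_width: 0.0003
```

Request:
play_rows:
  rows: "0 0 0 2 0 0 1;0 0 0 2 0 0 1;0 0 0 2 0 0 1;0 0 0 1 0 0 1;0 0 0 0 0 0 1;0 0 0 0 0 0 1"

```text
time: 3.08
position: [0.4715, -0.0614, 0.0701]
tool_rot: [-0.388, 0.591, 0.388, 0.591]
ft_force: [-0.2, -0.1, -0.5]
grip_width: 0.0007
```

Request:
play_rows:
  rows: "0 0 0 2 0 0 1;0 0 0 2 0 0 1;0 0 0 0 0 0 1;0 0 0 0 0 0 1"

```text
time: 3.42
position: [0.4716, -0.0615, 0.0661]
tool_rot: [-0.388, 0.591, 0.388, 0.591]
ft_force: [-0.0, 0.1, 2.2]
grip_width: 0.0001
```

Request:
play_rows:
  rows: "0 0 0 1 0 0 1;0 0 0 1 0 0 1;0 0 0 0 0 0 1;0 0 0 0 0 0 1"

```text
time: 3.75
position: [0.4716, -0.0615, 0.0641]
tool_rot: [-0.388, 0.591, 0.388, 0.591]
ft_force: [0.1, 0.9, 4.0]
grip_width: 0.0007
```

Request:
play_rows:
  rows: "0 0 0 0.5 0 0 1;0 0 0 0 0 0 1;0 0 0 0 0 0 1"

```text
time: 4.0
position: [0.4716, -0.0615, 0.0636]
tool_rot: [-0.388, 0.591, 0.388, 0.591]
ft_force: [0.5, -0.5, 3.8]
grip_width: 0.0005
```

Request:
play_rows:
  rows: "0 0 0 0 0 0 1"

```text
time: 4.08
position: [0.4716, -0.0615, 0.0636]
tool_rot: [-0.388, 0.591, 0.388, 0.591]
ft_force: [0.4, -0.7, 3.1]
grip_width: 0.0003
```

Request:
play_rows:
  rows: "0 0 0 -10 0 0 1;0 0 0 -30 0 0 1;0 0 0 0 7.6 30.9 1;0 0 0 0 7.6 30.9 1;0 0 0 0 7.6 30.9 1;0 0 0 0 7.6 30.9 1;0 0 0 0 0 0 1;0 0 0 0 0 0 1"

```text
time: 4.75
position: [0.4921, 0.0656, 0.1031]
tool_rot: [-0.389, 0.591, 0.389, 0.59]
ft_force: [0.1, -0.5, 0.0]
grip_width: 0.0003
```

Request:
play_rows:
  rows: "0 0 0 20 0 0 1;0 0 0 8 0 0 1;0 0 0 2 0 0 1;0 0 0 0 0 0 1;0 0 0 0 0 0 1;0 0 0 0 0 0 1"

```text
time: 5.25
position: [0.4931, 0.0635, 0.0739]
tool_rot: [-0.388, 0.591, 0.388, 0.591]
ft_force: [-0.5, 0.0, -0.9]
grip_width: 0.0009
```

Request:
play_rows:
  rows: "0 0 0 2 0 0 1;0 0 0 2 0 0 1;0 0 0 2 0 0 1;0 0 0 2 0 0 1;0 0 0 1 0 0 1;0 0 0 0 0 0 1;0 0 0 0 0 0 1"

```text
time: 5.83
position: [0.4931, 0.0639, 0.0647]
tool_rot: [-0.388, 0.591, 0.388, 0.591]
ft_force: [1.0, -1.1, 3.4]
grip_width: 0.0004
```

Request:
play_rows:
  rows: "0 0 0 0.8 0 0 1;0 0 0 0 0 0 1;0 0 0 0 0 0 1"

```text
time: 6.08
position: [0.4931, 0.0639, 0.0639]
tool_rot: [-0.388, 0.591, 0.388, 0.591]
ft_force: [1.0, -1.4, 2.4]
grip_width: 0.0002
```

Request:
play_rows:
  rows: "0 0 0 0 0 0 1"

```text
time: 6.17
position: [0.4931, 0.0639, 0.0639]
tool_rot: [-0.388, 0.591, 0.388, 0.591]
ft_force: [1.0, -1.3, 3.7]
grip_width: 0.0005
```

Request:
play_rows:
  rows: "0 0 0 -10 0 0 1;0 0 0 -30 0 0 1;0 0 0 -40 0 0 1;0 0 0 -40 0 0 1;0 0 0 0 0 0 1"

```text
time: 6.58
position: [0.4966, 0.0643, 0.1904]
tool_rot: [-0.391, 0.587, 0.386, 0.595]
ft_force: [0.8, -0.2, 0.1]
grip_width: 0.0004
```

Request:
play_rows:
  rows: "0 0 0 0 22.4 27.8 1;0 0 0 0 22.4 27.8 1;0 0 0 0 22.4 27.8 1;0 0 0 0 22.4 27.8 1;0 0 0 0 22.4 27.8 1;0 0 0 0 22.4 27.8 1;0 0 0 0 22.4 27.8 1;0 0 0 0 22.4 27.8 1"

```text
time: 7.25
position: [0.4147, 0.3408, 0.1834]
tool_rot: [-0.388, 0.592, 0.388, 0.59]
ft_force: [0.1, -0.2, 0.9]
grip_width: -0.0
```

Request:
play_rows:
  rows: "0 0 0 0 0 0 1;0 0 0 0 0 0 1;0 0 0 0 0 0 1"

```text
time: 7.5
position: [0.4157, 0.3389, 0.1833]
tool_rot: [-0.388, 0.592, 0.388, 0.59]
ft_force: [0.2, -0.3, 0.1]
grip_width: 0.0003
```

```bash
python3 - <<'E'
from h import *
o=readout.get_obs();print(o['time'],o['position'])
i=imaging.camera_info('wrist');im=imaging.camera('wrist')
cv2.imwrite('pics/w2.png',im)
T=i['world_to_cam'];K=i['K']
u=K@(T@np.array([.417,.3395,.114,1]))[:3];uv=u[:2]/u[2];print(uv)
c,a,b=blob(im,uv,r=30,rel=.6);print(c,a,b,cast(i,c,.114))
E
```

```text
7.5 [0.41574003 0.33888443 0.1833224 ]
[280.97630943 224.24348613]
[278.82657658 224.54429429] 1332 [ 0  9 61 40] [0.41661466 0.3380639  0.114     ]
```

View pics/w2.png

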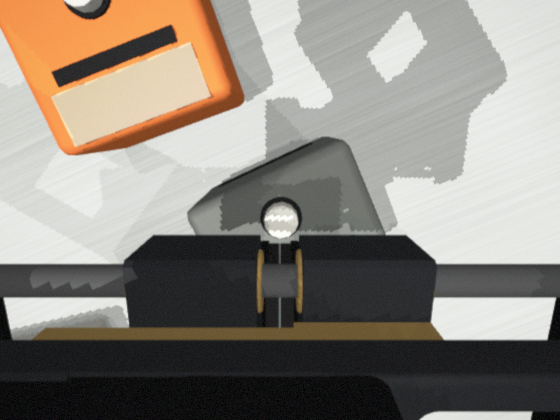

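Wrist view: the grey printer is under the fingers with its key at about (281,218), and the orange one is well clear.

```bash
python3 - <<'E'
from h import *
i=imaging.camera_info('wrist')
p=cast(i,(281,218),.114);o=readout.get_obs();print(p,o['position'],R.from_quat(o['tool_rot']).inv().apply(p-o['position'])*1000)
E
```

```text
[0.41345481 0.34074456 0.114     ] [0.41621184 0.3383487  0.18340576] [69.40722317  3.41704782  1.20941   ]
```

Request:
play_rows:
  rows: "0 0 0 30 2 1 1;0 0 0 22 0 0 1;0 0 0 8 0 0 1;0 0 0 3 0 0 1;0 0 0 0 0 0 1;0 0 0 0 0 0 1"

```text
time: 8.05
position: [0.4162, 0.3408, 0.1215]
tool_rot: [-0.388, 0.591, 0.388, 0.592]
ft_force: [-0.2, 0.6, 0.6]
grip_width: 0.0004
```

Request:
play_rows:
  rows: "0 0 0 2 0 0 1;0 0 0 2 0 0 1;0 0 0 2 0 0 1;0 0 0 0 0 0 1;0 0 0 0 0 0 1;0 0 0 0 0 0 1"

```text
time: 8.55
position: [0.4153, 0.3412, 0.1149]
tool_rot: [-0.388, 0.591, 0.388, 0.591]
ft_force: [-0.2, -0.2, -0.7]
grip_width: 0.0003
```

Request:
play_rows:
  rows: "0 0 0 2 0 0 1;0 0 0 2 0 0 1;0 0 0 1 0 0 1;0 0 0 0 0 0 1;0 0 0 0 0 0 1"

```text
time: 8.97
position: [0.4155, 0.3413, 0.1099]
tool_rot: [-0.388, 0.591, 0.388, 0.591]
ft_force: [-0.2, 0.6, 2.7]
grip_width: 0.0007
```

Request:
play_rows:
  rows: "0 0 0 0.8 0 0 1;0 0 0 0 0 0 1;0 0 0 0 0 0 1"

```text
time: 9.22
position: [0.4155, 0.3413, 0.1091]
tool_rot: [-0.388, 0.591, 0.388, 0.591]
ft_force: [-0.3, 0.4, 2.9]
grip_width: 0.0006
```

Request:
play_rows:
  rows: "0 0 0 0 0 0 1"

```text
time: 9.3
position: [0.4155, 0.3413, 0.1091]
tool_rot: [-0.388, 0.591, 0.388, 0.591]
ft_force: [-0.4, 1.8, 3.5]
grip_width: 0.0003
```

Pressed about 4–5 mm. Now I lift straight up and check the scene.

Request:
play_rows:
  rows: "0 0 0 -5 0 0 1;0 0 0 -20 0 0 1;0 0 0 -35 0 0 1;0 0 0 -35 0 0 1;0 0 0 -20 0 0 1;0 0 0 0 0 0 1;0 0 0 0 0 0 1;0 0 0 0 0 0 1"

```text
time: 9.97
position: [0.4142, 0.3404, 0.223]
tool_rot: [-0.388, 0.592, 0.388, 0.59]
ft_force: [-1.0, 0.3, -0.8]
grip_width: 0.0003
```

```bash
python3 - <<'E'
from h import *
o=readout.get_obs();print(o['time'],o['position'],o['ft_force'])
im=imaging.camera('scene');b=cv2.resize(im,(800,600),interpolation=cv2.INTER_CUBIC)
cv2.imwrite('pics/scene1.png',b)
d=cv2.absdiff(b,cv2.imread('pics/scene0.png')).max(2)
n,l,s,c=cv2.connectedComponentsWithStats((d>45).astype(np.uint8))
print([x.tolist() for x in s[1:] if x[4]>40])
E
```

```text
9.9667 [0.41422082 0.3403727  0.22295523] [-0.98634426  0.32554462 -0.77467359]
[[622, 70, 38, 19, 443], [610, 90, 10, 23, 75], [608, 129, 24, 26, 426], [579, 158, 221, 311, 22905], [690, 227, 60, 32, 930], [792, 412, 8, 29, 105]]
```

View pics/scene1.png

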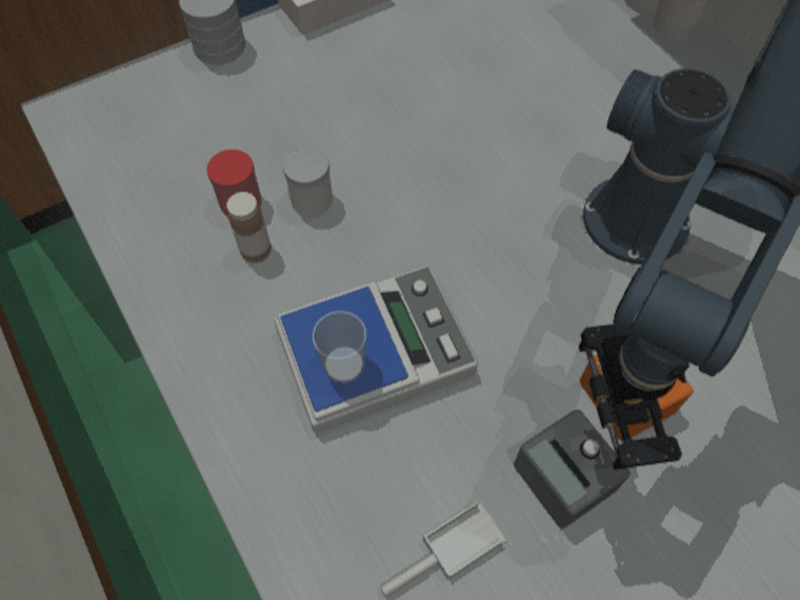

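The view is unchanged apart from the arm and its shadow. The keys on the scale are at (420,287), (433,316) and (449,348) and the print key is at (591,448), all up. The arm is clear, so I hand in.

```bash
python3 -c "
from rig import robot;print(robot.hand_in())"
```

```text
the job is handed in; nothing more can be done
None
```

I pressed the round key, then the bar key, then the key on the grey printer. Each press was made with the shut fingertips and fully released before the next, and the job was handed in at about 10 s.

- **Presses:** Each went about 4–5 mm down by TCP height, against the 3 mm needed. Averaged forces were 3.2–3.6 N. Single force readings were noisy, between 2.4 and 4.0 N, and I had no direct reading of the key joints.
- **Final check:** The last scene picture shows no change except the arm and its shadow. The beaker, printer, tin, scoop and bottle are where they stood, and all keys appear to be up. The arm was about 11 cm above the printer key, with force near zero.
- **Disagreement:** The first brightness measurement of the print key in the side view failed because its blob spilled over, so I relied on the scene and wrist views. These agreed within about 4 mm.

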